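Uncouple the used filter from the sprung air coupling

TASK

Take the used air filter cartridge out of its quick coupling: push the coupling's sprung collar fully back towards its block (without ramming it) until the nipple comes loose, then draw the cartridge straight out so the collar springs fully forward again. Lay the cartridge down inside the shallow steel tray without dropping it, and let go. Leave the other coupling shut with its short blanking plug in place.

Things in the scene. Friction and masses are not known exactly. Their poses are not given: they have to be found in the camera images.
- outlet_a: fixed air outlet holding the filter: aluminium block 44x50 mm, 106 mm high, on a base plate, a horizontal quick coupling on its front. Origin on the work surface straight below the coupling's mouth; z up, x points from the mouth into the coupling (block face 46 mm behind the mouth): the filter comes out along -x. Coupling axis 80 mm above the surface. Place and yaw vary; a and b may be swapped
- collar_a_face (a point): centre of the front face of outlet a's sprung steel sleeve, on the coupling axis; in the plane of the mouth when forward, moves along outlet_a's +x. The sleeve's front is a collar, 52 mm outer diameter, 6 mm thick, standing out from a 38 mm barrel behind it. Push its face with the fingertips above the filter's 14 mm neck (well clear of it), or pinch and slide it
- collar_a (a joint): travel of outlet a's sleeve in m: 0 = sprung fully forward (locked), 0.012 = back on its solid stop. The nipple is unlocked only beyond about 0.0095. Spring force 6 N forward, 10 N at the stop, plus up to about 3 N of locking friction. Over 60 N on it counts as ramming
- filter: used air filter, one rigid loose part, 60-120 g, along its own x. Origin on its axis, middle of the grey cartridge (30 mm dia, 58 long). Towards the coupling (+x): cartridge to 29 mm, brass nut (22 dia) to 35, steel neck (14 dia) to 77, nipple (20 dia, with locking groove) to 116. Coupled at the start: origin 76 mm in front of the mouth, 40 mm of nipple inside, collar face 41 mm from the nut
- valve_a (a joint): hidden damped valve spring (5 to 7 N) behind the filter's nipple, in m: 0 = filter fully in, 0.009 = fully out. With the sleeve held fully back it eases the filter out by up to 9 mm in about 0.5 s; from 5 mm on it cannot lock again but stays in the bore. The jaws then ride on the nipple, hold the sleeve partly back and drag with up to about 15 N until it is drawn over 40 mm out
- filter_tip (a point): inner end of the filter's nipple, on its axis, 116 mm along +x from the filter's origin
- outlet_b: second outlet, the same as outlet_a, holding the short blanking plug; to be left alone
- collar_b (a joint): travel of outlet b's sleeve, like collar_a; leave it at 0
- plug: blanking plug in outlet b: the same nipple with a short round steel head, 28 mm diameter, whose outer end is 29 mm in front of the mouth. Origin on its axis in the plane of the mouth; to be left in place
- tray: open shallow steel tray, fixed, 200 mm (its x) by 120 mm (its y), walls 20 mm high and 3 mm thick, floor 3 mm thick; origin under its centre on the work surface
Things that resemble listed ones, but are neither listed nor needed, are in the scene too. There is more than one size of the filter; the one meant has the size given above.

How it is judged:
By the outcome, as a careful person would: the job done as asked, in the order asked, and still so for the second after the job is handed in, with the robot touching nothing.
It also fails if it takes over 51 s, if anything falls off the work surface, if the arm or the gripper's body presses on something with over 40 N, if the wrist force passes 120 N, or if a joint passes its speed limit or range.

ROBOT

A 6-joint arm with a two-finger parallel gripper is mounted at the origin on a cart in front of the work surface, level with it; the furniture and walls round the work are solid. World frame = base frame: x ahead of the robot, y to its left, z up, the work surface at z = 0. Lengths are in m, angles in rad, forces in N, time in s.
With the tool pointing down it reaches from about 0.25 to 0.8 m from the base axis. Payload 8.5 kg.
Tool frame: the origin (TCP) lies between the finger pads; the fingertips stand 22 mm ahead of it and the grasp point (between the pads) lies 3 mm ahead of it; z points along the fingers, x is the direction in which the jaws open and shut, and the axes are right-handed (so a half turn about z gives the same grasp; the last joint's range is limited). The gripper opens to 85 mm and grips with 20 to 120 N. Pads are 22 mm wide; open, the fingers measure 114 mm over their backs; the gripper's body (76 mm by 85 mm) begins 54 mm behind the grasp point. The pads swing forward as they close: fully open they stand 13 mm farther back than shut.
Start: joints at [-1.151, 0.238, -0.013, 1.319, 0, 1.571], TCP at [0.214, -0.479, 0.221] pointing down, gripper open.
Joint ranges: [-2.66, 2.66], [-1.03, 1.9], [-1.14, 1.46], [-1.82, 2.27], [-1.45, 1.34], [-3.14, 3.14]. Speed limits (rad/s): [2.22, 2.22, 2.79, 3.14, 3.14, 3.14].

INTERFACE

Orientations are given as a 3x3 rotation matrix whose columns are the frame's x, y, z axes.
In Python, from bench import state, read_camera, job_done gives the robot as it stands.
- The arm moves only by the tool servo_tool, never from a script. Its argument "moves" is a list that holds one entry, the list of rows, each a list of 7 numbers: the shift along the tool's x, y, z in mm, then the turn, a rotation vector about the tool's x, y, z in degrees, then the opening, from 0 (shut) to 1 (fully open). In form: [[[x, y, z, rx, ry, rz, jaw], ...]]. A call has exactly 8 rows; each row is the pose to reach, as a shift and turn from the pose commanded when the call began, along the tool's axes at that moment; what a row does not reach only later rows make up. A row lasts 1/10 s, in which the tool goes at most 50 mm and 8.59 degrees, less where a joint would pass 70% of its speed; a pose out of reach is approached as far as the arm can. A call with a gripper value outside its range is refused whole. The fingers move at their own pace and stop on an object; "force" is the grip in N (left out, the last holds). Time passes only in rows, so rows that repeat a pose let the fingers close, or fill a call up. It gives the time, the measured TCP pose, the force and the opening at its end, in the units of the state.
- state(): the state, without advancing time (a new reading comes with each control period).
- read_camera(name): name is "scene" or "side" or "wrist"; returns a dict with "color" (420x560x3 uint8, blue, green, red), "z_map" (420x560 float32, m along the optical axis (not along the pixel's ray), 0 where there is no reading), "mtx" (3x3 intrinsics, pixels), "origin" and "orientation" of the camera in the world; the wrist camera has in their place "mount" (4x4, takes a point from camera to tool coordinates, whose origin is the TCP and whose axes are the tool frame's). Camera axes: x right, y down, z forward; pixel columns grow to the right and rows downward; lengths in m; the calibration is good to about 2 mm. A picture is of the moment at which its call begins: read the wrist's pose just before it.
- job_done(): hands the job in, once; it reports no verdict.
The state is a dict: "time_s": time; "qpos": joint angles; "dq": joint speeds; "joint_efforts": joint torques, N m; "tool_pos": TCP position; "orientation": TCP orientation; "force": force on the tool from outside, world axes, zero at the start; "torque": the same for the moment, N m; "opening": finger opening in m.
Only numpy, scipy, OpenCV 4.12 (cv2) and the standard library are available. Lean on these libraries where they do the work, as an engineer would, in place of code of your own. Each camera call takes 0.05 s, during which the arm holds its last target.

## Working session

There is one attempt and no reset: what is moved stays moved. The work goes in short steps, Python scripts to look and compute and a tool call to move; the robot and the scene stay as the last step left them, time stands still between calls to the robot, and variables do not carry over. Pictures are saved under pics/ and viewed, and the job is handed in when it is done.

Besides the shell and the picture viewer there is one more tool, called after "Call:" as name(argument=value, ...), one argument or row to a line, values as JSON. servo_tool: Moves the arm, as the interface text tells. Its arguments: {"type":"object","properties":{"moves":{"type":"array","items":{"type":"array","items":{"type":"array","items":{"type":"number"}}}},"force":{"type":"number"}},"required":["moves"]}

```bash
mkdir -p pics; ls
cat > h.py <<'E'
import numpy as np, cv2, pickle
from bench import state, read_camera, job_done
def snap(n,tag):
    s=state(); c=read_camera(n); c['state']=s
    if 'mount' in c:
        T=np.eye(4);T[:3,:3]=s['orientation'];T[:3,3]=s['tool_pos'];M=T@np.array(c['mount'])
        c['orientation']=M[:3,:3];c['origin']=M[:3,3]
    cv2.imwrite(f'pics/{tag}.png',c['color']); pickle.dump(c,open(f'pics/{tag}.pkl','wb')); return c
def load(tag): return pickle.load(open(f'pics/{tag}.pkl','rb'))
def cloud(c):
    z=c['z_map'];v,u=np.indices(z.shape);K=np.array(c['mtx'])
    p=np.stack([(u-K[0,2])/K[0,0]*z,(v-K[1,2])/K[1,1]*z,z],-1)
    w=p@np.array(c['orientation']).T+np.array(c['origin']); w[z==0]=np.nan; return w
def proj(c,P):
    K=np.array(c['mtx']);p=(np.array(P)-np.array(c['origin']))@np.array(c['orientation']);q=p@K.T;return q[...,:2]/q[...,2:]
E
python3 - <<'E'
from h import *
for n in ['scene','side','wrist']:
    c=snap(n,n+'0'); print(n,np.round(c['origin'],3),np.round(c['orientation'],3).tolist(),np.array(c['mtx']).round(1).tolist())
s=state();print(s)
E
```

```text
pics
scene [0.188 0.766 0.602] [[-0.903, -0.222, 0.369], [-0.43, 0.494, -0.756], [-0.014, -0.841, -0.541]] [[465.9, 0.0, 285.8], [0.0, 465.9, 213.3], [0.0, 0.0, 1.0]]
side [0.477 0.673 0.641] [[-0.988, -0.104, 0.114], [-0.154, 0.633, -0.758], [0.006, -0.767, -0.642]] [[450.2, 0.0, 281.0], [0.0, 450.2, 212.6], [0.0, 0.0, 1.0]]
wrist [ 0.288 -0.446  0.373] [[0.408, -0.866, -0.288], [-0.913, -0.388, -0.127], [-0.002, 0.315, -0.949]] [[333.3, 0.0, 276.3], [0.0, 333.3, 213.8], [0.0, 0.0, 1.0]]
{'time_s': 0.15, 'qpos': array([-1.15100659e+00,  2.38634572e-01, -1.40543499e-02,  1.31919208e+00,
       -3.84089466e-05,  1.57077899e+00]), 'dq': array([-1.20663993e-03, -8.30219939e-04,  8.79611040e-04, -1.74142057e-03,
        9.08598825e-04,  6.86330259e-05]), 'joint_efforts': array([-1.67384118e-03, -5.39077485e+01,  3.46597087e+01,  1.44503260e-02,
       -6.86771386e-05,  1.23157582e-05]), 'tool_pos': array([ 0.21382994, -0.47912507,  0.22043216]), 'orientation': array([[ 4.07584047e-01, -9.13167573e-01, -4.77152241e-04],
       [-9.13167054e-01, -4.07584324e-01,  9.74840872e-04],
       [-1.08467285e-03,  3.83901187e-05, -9.99999411e-01]]), 'force': array([ 0.2387333 , -0.65526123, -0.20400356]), 'torque': array([-0.00104812, -0.010803  , -0.0339606 ]), 'opening': 0.08541419033047123}
```

View pics/scene0.png

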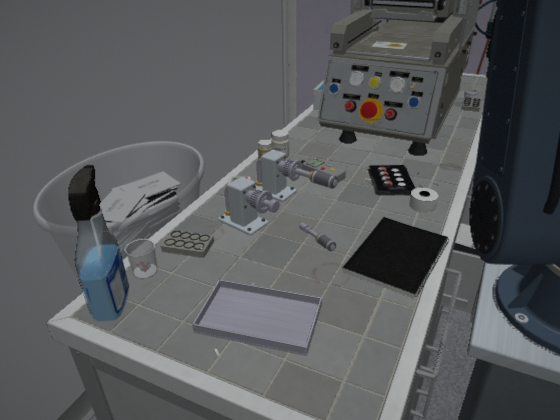

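View pics/side0.png

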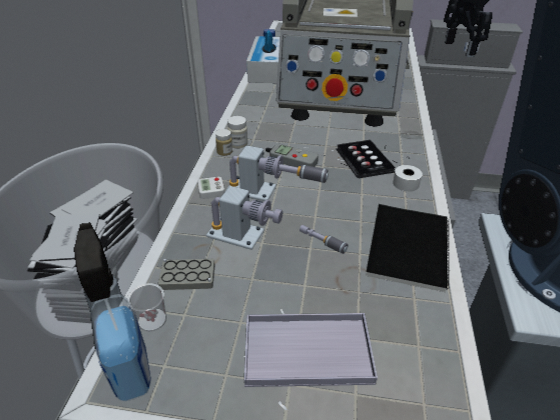

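View pics/wrist0.png

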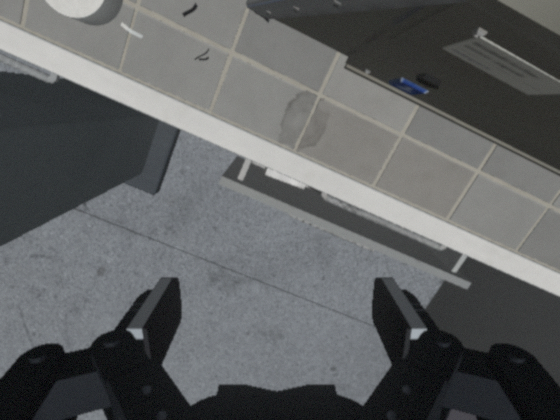

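The filter candidates are the coupled one at side (310,172) and a loose one lying on the table at side (325,238). The short plug is in the nearer outlet at side (270,214), and the tray is at side (308,350). I'll enlarge and measure them.

Run:
```python
from h import *
c=load('side0')
im=cv2.resize(c['color'][130:260,190:360],None,fx=4.5,fy=4.5,interpolation=cv2.INTER_CUBIC);cv2.imwrite('pics/crop1.png',im)
w=cloud(c)
for (u,v) in [(325,174),(300,171),(285,168),(275,165),(258,152),(240,155),(258,190),(275,214),(265,213),(232,200),(305,231),(343,246),(247,317),(373,317),(374,384),(246,385),(300,350)]:
    print((u,v),np.round(w[v,u],3))
```

```text
(325, 174) [ 0.502 -0.121  0.089]
(300, 171) [ 0.556 -0.125  0.088]
(285, 168) [ 0.591 -0.135  0.085]
(275, 165) [ 0.611 -0.126  0.097]
(258, 152) [ 0.654 -0.156  0.107]
(240, 155) [ 0.69  -0.137  0.107]
(258, 190) [ 0.653 -0.138  0.016]
(275, 214) [0.585 0.029 0.091]
(265, 213) [0.606 0.022 0.086]
(232, 200) [0.67  0.02  0.107]
(305, 231) [ 0.53  -0.019  0.013]
(343, 246) [0.451 0.027 0.026]
(247, 317) [0.601 0.22  0.022]
(373, 317) [ 0.389  0.168 -0.001]
(374, 384) [0.388 0.297 0.003]
(246, 385) [0.58  0.33  0.004]
(300, 350) [0.507 0.256 0.003]
```

View pics/crop1.png

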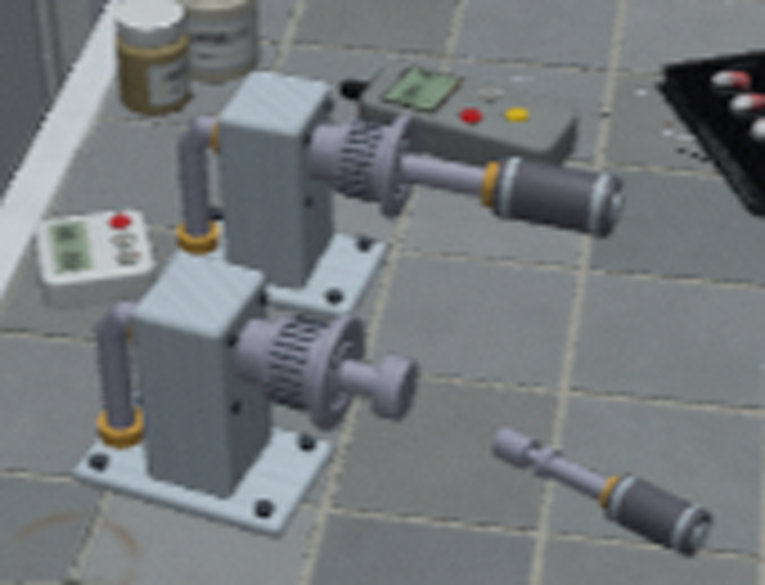

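The enlarged crop settles it. Outlet a is the far one, with the cartridge coupled (crop 560,195; neck 450,175). The near one holds the short plug (crop 395,385). The loose lookalike (crop 610,490) is smaller and isn't coupled, so it's a decoy. Next I'll measure the axis and tray.

```bash
cat > m.py <<'E'
from h import *
from scipy.optimize import least_squares
def pts(tag,lo,hi):
    w=cloud(load(tag)).reshape(-1,3); return w[np.all((w>lo)&(w<hi),1)]
def cyl(P,r,lev=None):
    # axis: y=a+b(x-x0), z=c+d(x-x0)
    x0=P[:,0].mean()
    def f(q):
        a,b,c,d=q; D=np.array([1,b,d]);D/=np.linalg.norm(D)
        V=P-np.array([x0,a,c]); return np.linalg.norm(V-np.outer(V@D,D),axis=1)-r
    s=least_squares(f,[P[:,1].mean(),0,P[:,2].mean()-r/2,0],loss='soft_l1',f_scale=.001)
    return x0,s.x,np.sqrt(np.mean(s.fun**2))
if __name__=='__main__':
    for t in ['side0','scene0']:
        print(t)
        A=pts(t,[.465,-.16,.07],[.515,-.08,.11]); print('cart',len(A),A.min(0),A.max(0),cyl(A,.015))
        N=pts(t,[.54,-.16,.07],[.575,-.08,.11]); print('neck',len(N),cyl(N,.007))
        F=pts(t,[.43,-.17,.055],[.60,-.08,.11]); print('xmin pct',np.percentile(F[:,0],[0,.5,1,2]))
        for n,lo,hi in [('blka',[.6,-.2,.1],[.72,-.08,.112]),('blkb',[.6,-.06,.1],[.72,.08,.112])]:
            B=pts(t,lo,hi); B=B[abs(B[:,2]-.106)<.003]; print(n,len(B),cv2.minAreaRect((B[:,:2]*1000).astype(np.float32)))
        T=pts(t,[.34,.13,.016],[.65,.4,.024]); print('tray',len(T),cv2.minAreaRect((T[:,:2]*1000).astype(np.float32)))
E
python3 m.py
```

```text
side0
cart 107 [ 0.49816375 -0.14097478  0.07037682] [ 0.51482574 -0.1119794   0.09659686] (np.float64(0.5067586492311499), array([-0.13092577,  0.1951971 ,  0.07838634,  0.28356498]), np.float64(0.0029555990040652253))
neck 170 (np.float64(0.5545579272313363), array([-0.13009531, -0.23749752,  0.08587989,  0.22189948]), np.float64(0.0034224634404783666))
xmin pct [0.49816375 0.49844856 0.4992121  0.49994235]
blka 266 ((649.2344360351562, -150.78717041015625), (53.013427734375, 89.06791687011719), 77.46914672851562)
blkb 394 ((649.7913818359375, 6.391716003417969), (51.65605926513672, 89.73407745361328), 76.7064437866211)
tray 1058 ((495.4964599609375, 254.98611450195312), (199.98397827148438, 122.81761169433594), 10.099857330322266)
scene0
cart 117 [ 0.4954527  -0.14036424  0.07007399] [ 0.51489932 -0.11144132  0.09547189] (np.float64(0.5043170323153898), array([-0.14215215,  1.55871358,  0.08179733, -0.30197769]), np.float64(0.0030239663357084245))
neck 117 (np.float64(0.5538218560459411), array([-0.13248569, -0.46885655,  0.08290036, -0.1714428 ]), np.float64(0.0030699878533027706))
xmin pct [0.4954527  0.49642797 0.49652899 0.4971455 ]
blka 176 ((647.302001953125, -151.08798217773438), (51.85407257080078, 87.96620178222656), 79.1686782836914)
blkb 236 ((647.7667846679688, 6.855541229248047), (48.67173767089844, 91.76529693603516), 78.79501342773438)
tray 760 ((493.86590576171875, 254.7080535888672), (200.79513549804688, 123.39155578613281), 10.377065658569336)
```

Run:
```python
from m import *
for t in ['side0','scene0']:
    c=load(t);w=cloud(c)
    F=pts(t,[.49,-.17,.055],[.552,-.08,.11]); print('xr',F[:,0].min(),len(F))
    x0,q,r=cyl(F,.015); print('cart',x0,q.round(4),r, 'yaw',np.degrees(np.arctan(q[1])))
    N=pts(t,[.566,-.17,.07],[.592,-.1,.098]); x0,q,r=cyl(N,.007); print('neck',len(N),x0,q.round(4),r)
    # block top only big flat
    for n,lo,hi in [('a',[.6,-.2,.103],[.72,-.08,.109]),('b',[.6,-.06,.103],[.72,.08,.109])]:
        B=pts(t,lo,hi); 
        for cut in (.635,.63):
            b=B[B[:,0]>cut]; print(n,cut,len(b),cv2.minAreaRect((b[:,:2]*1000).astype(np.float32)))
    # collar points
    C=pts(t,[.585,-.19,.055],[.64,-.09,.112]); 
    m=np.all((w>[.58,-.19,.06])&(w<[.63,-.09,.104]),-1)
    print('collar n',m.sum())
    # edge map
    im=cv2.resize(c['color'][130:230,230:360] if t=='side0' else c['color'][130:230,230:360],None,fx=6,fy=6,interpolation=cv2.INTER_CUBIC);cv2.imwrite(f'pics/z_{t}.png',im)
```

```text
xr 0.49816375125549384 343
cart 0.5251862757137222 [-0.133  -0.1578  0.0796  0.012 ] 0.00222836391798075 yaw -8.965661154050995
neck 77 0.5788581338625954 [-0.1408 -0.1443  0.0802  0.0079] 0.0012016979420311988
a 0.635 249 ((671.0578002929688, -155.65086364746094), (53.10833740234375, 44.25192642211914), 77.79356384277344)
a 0.63 249 ((671.0578002929688, -155.65086364746094), (53.10833740234375, 44.25192642211914), 77.79356384277344)
b 0.635 365 ((672.2901611328125, 1.094207763671875), (51.69981384277344, 43.424320220947266), 76.57717895507812)
b 0.63 365 ((672.2901611328125, 1.094207763671875), (51.69981384277344, 43.424320220947266), 76.57717895507812)
collar n 314
xr 0.4954527013144133 310
cart 0.5216220602557143 [-0.1331 -0.1497  0.0791  0.0035] 0.0028704407702009535 yaw -8.516214503863246
neck 58 0.5786041565753088 [-0.1414 -0.1501  0.08    0.0302] 0.0013866005793582424
a 0.635 168 ((669.1654052734375, -155.246826171875), (52.04258728027344, 43.3370361328125), 80.09861755371094)
a 0.63 168 ((669.1654052734375, -155.246826171875), (52.04258728027344, 43.3370361328125), 80.09861755371094)
b 0.635 219 ((671.0799560546875, 2.2373046875), (48.67173767089844, 44.232967376708984), 78.79501342773438)
b 0.63 219 ((671.0799560546875, 2.2373046875), (48.67173767089844, 44.232967376708984), 78.79501342773438)
collar n 299
```

View pics/z_side0.png

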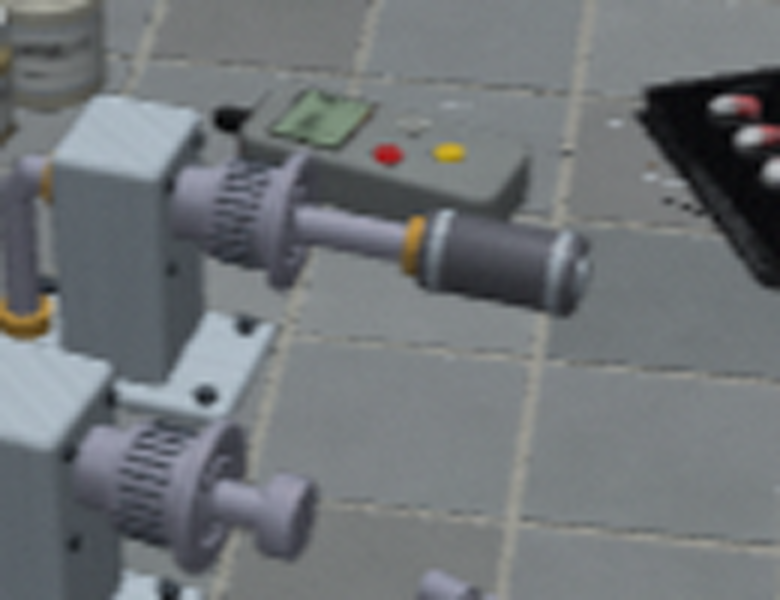

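View pics/z_scene0.png

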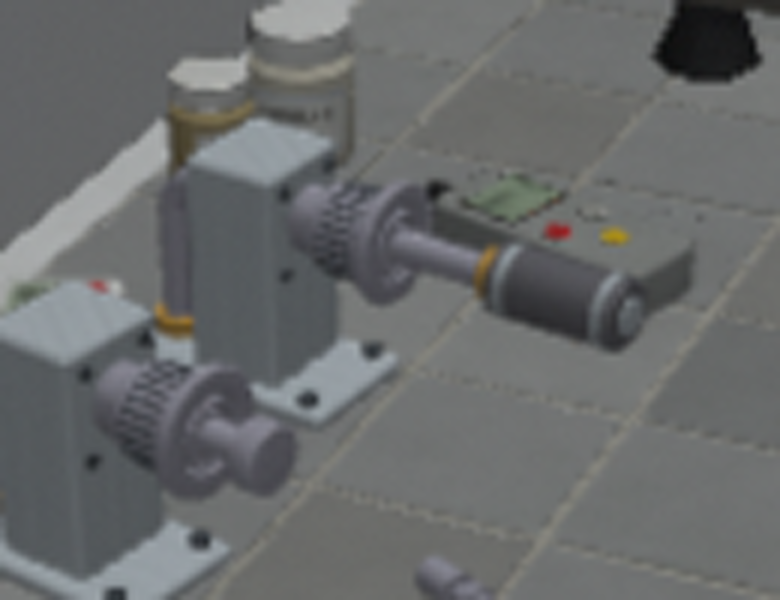

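```bash
cat >> h.py <<'E'
def goal(pos,xdir,tilt=None):
    """rows: shift mm + rotvec deg in current measured tool frame to reach world TCP pos, tool down, x along xdir"""
    from scipy.spatial.transform import Rotation as R
    s=state();Rn=np.array(s['orientation']);x=np.array([xdir[0],xdir[1],0.]);x/=np.linalg.norm(x);z=np.array([0,0,-1.]);G=np.stack([x,np.cross(z,x),z],1)
    if tilt is not None: G=tilt@G
    print('t',round(s['time_s'],2),'tcp',np.round(s['tool_pos'],4),'F',np.round(s['force'],1),'open',round(s['opening'],4))
    print('shift mm',np.round(Rn.T@(np.array(pos)-s['tool_pos'])*1000,1),'rot deg',np.round(R.from_matrix(Rn.T@G).as_rotvec(degrees=True),2))
E
python3 - <<'E'
from h import *
for t in ['side0','scene0']:
    w=cloud(load(t)).reshape(-1,3);m=(w[:,2]>.12)&(w[:,0]>0.25)&(w[:,0]<.9)&(w[:,1]<.5)&(w[:,2]<.8)
    P=w[m]
    for y in np.arange(-.8,.5,.1):
        q=P[(P[:,1]>=y)&(P[:,1]<y+.1)]
        if len(q)>5: print(t,round(y,1),len(q),q.min(0).round(2),q.max(0).round(2))
d=np.array([.988,-.156]);M=np.array([.602,-.145])
p=M-.022*d
goal([p[0],p[1],.2],[-.156,-.988])
E
```

```text
side0 -0.8 74 [ 0.38 -0.78  0.27] [ 0.62 -0.7   0.29]
side0 -0.7 857 [ 0.32 -0.7   0.26] [ 0.62 -0.6   0.31]
side0 -0.6 1411 [ 0.25 -0.6   0.27] [ 0.66 -0.5   0.34]
side0 -0.5 10384 [ 0.34 -0.5   0.12] [ 0.66 -0.4   0.35]
side0 -0.4 490 [ 0.36 -0.4   0.12] [ 0.65 -0.38  0.18]
side0 0.2 231 [0.75 0.27 0.13] [0.8  0.3  0.26]
side0 0.3 4390 [0.72 0.3  0.12] [0.79 0.39 0.26]
scene0 -0.8 1376 [ 0.32 -0.8   0.12] [ 0.66 -0.7   0.39]
scene0 -0.7 2837 [ 0.32 -0.7   0.12] [ 0.66 -0.6   0.4 ]
scene0 -0.6 1741 [ 0.25 -0.6   0.12] [ 0.66 -0.5   0.35]
scene0 -0.5 9076 [ 0.25 -0.5   0.12] [ 0.66 -0.4   0.43]
scene0 -0.4 439 [ 0.36 -0.4   0.12] [ 0.64 -0.38  0.18]
scene0 0.2 157 [0.75 0.27 0.12] [0.8  0.3  0.25]
scene0 0.3 2979 [0.72 0.3  0.12] [0.79 0.39 0.25]
t 0.15 tcp [ 0.2138 -0.4791  0.2204] F [ 0.2 -0.7 -0.2] open 0.0854
shift mm [-158.9 -472.2   20.6] rot deg [2.000e-02 6.000e-02 3.303e+01]
```

Call:
servo_tool(
  moves=[
    [[-35,-25,0,0,0,3,0],[-75,-53,0,0,0,7,0],[-115,-80,0,0,0,12,0],[-155,-110,0,0,0,17,0],[-185,-140,0,0,0,22,0],[-190,-180,0,0,0,27,0],[-188,-225,0,0,0,31,0],[-183,-270,0,0,0,33,0]],
  ],
  force=40,
)

```text
time_s: 0.95
tool_pos: [0.387, -0.2008, 0.2213]
orientation: [[-0.158, -0.987, 0.001], [-0.987, 0.158, -0.0], [0.0, -0.001, -1.0]]
force: [0.5, -0.2, 0.1]
opening: 0.0
```

Run:
```python
from h import *
d=np.array([.988,-.156]);M=np.array([.602,-.145])
p=M-.022*d
goal([p[0],p[1],.2],[-.156,-.988]); print(state()['qpos'].round(2))
```

```text
t 0.95 tcp [ 0.387  -0.2008  0.2213] F [ 0.5 -0.2  0.1] open 0.0
shift mm [ -89.  -181.4   21.4] rot deg [-0.05 -0.02 -0.11]
[-0.48  0.08 -0.2   1.28 -0.    2.82]
```

Call:
servo_tool(
  moves=[
    [[-11,-20,0,0,0,-8,0],[-22,-45,0,0,0,-16,0],[-34,-70,0,0,0,-24,0],[-46,-95,0,0,0,-32,0],[-58,-120,0,0,0,-40,0],[-70,-145,0,0,0,-48,0],[-80,-165,0,0,0,-56,0],[-89,-181,0,0,0,-64,0]],
  ],
)

```text
time_s: 1.75
tool_pos: [0.5797, -0.1419, 0.2203]
orientation: [[0.823, -0.568, -0.001], [-0.568, -0.823, 0.0], [-0.001, 0.0, -1.0]]
force: [0.3, -0.1, -0.5]
opening: -0.0003
```

Call:
servo_tool(
  moves=[
    [[0,0,0,0,0,-8,0],[0,0,0,0,0,-16,0],[0,0,0,0,0,-24,0],[0,0,0,0,0,-32,0],[0,0,0,0,0,-40,0],[0,0,0,0,0,-48,0],[0,0,0,0,0,-56,0],[0,0,0,0,0,-64,0]],
  ],
)

```text
time_s: 2.55
tool_pos: [0.5784, -0.1424, 0.2205]
orientation: [[0.871, 0.491, -0.001], [0.491, -0.871, 0.0], [-0.001, -0.001, -1.0]]
force: [-0.1, 0.0, 0.9]
opening: 0.0003
```

Call:
servo_tool(
  moves=[
    [[0,0,0,0,0,-8,0],[0,0,0,0,0,-16,0],[0,0,0,0,0,-24,0],[0,0,0,0,0,-32,0],[0,0,0,0,0,-40,0],[0,0,0,0,0,-48,0],[0,0,0,0,0,-52,0],[0,0,0,0,0,-52,0]],
  ],
)

```text
time_s: 3.35
tool_pos: [0.5784, -0.1424, 0.2206]
orientation: [[0.155, 0.988, -0.001], [0.988, -0.155, 0.0], [0.0, -0.001, -1.0]]
force: [0.1, 0.3, -0.5]
opening: -0.0001
```

Run:
```python
from h import *
d=np.array([.988,-.156]);M=np.array([.602,-.145])
p=M-.022*d
goal([p[0],p[1],.118],[.156,.988]); print(state()['qpos'].round(2))
c=snap('wrist','wrist1'); snap('side','side1')
```

```text
t 3.35 tcp [ 0.5784 -0.1424  0.2206] F [ 0.1  0.3 -0.5] open -0.0001
shift mm [  1.1   1.7 102.6] rot deg [-0.04 -0.01  0.08]
[-0.24  0.36  0.16  1.37  0.   -0.09]
```

View pics/wrist1.png

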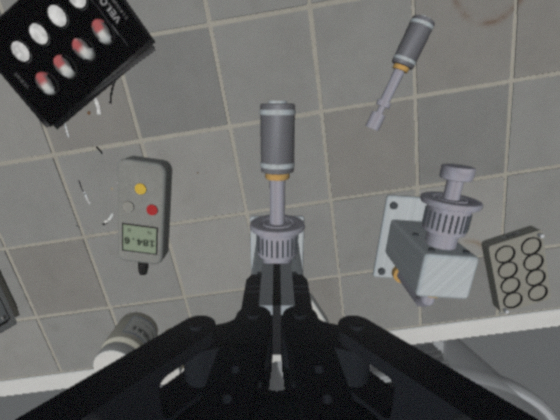

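View pics/side1.png

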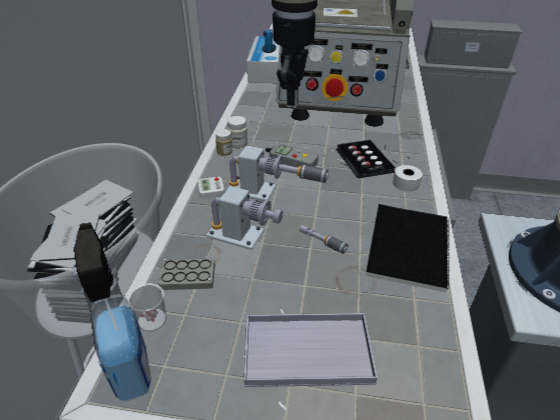

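```bash
cat >> h.py <<'E'
def ray(c,u,v,z):
    K=np.array(c['mtx']);d=np.array(c['orientation'])@np.array([(u-K[0,2])/K[0,0],(v-K[1,2])/K[1,1],1]);o=np.array(c['origin']);return o+d*(z-o[2])/d[2]
E
python3 - <<'E'
from h import *
c=load('wrist1')
im=cv2.resize(c['color'][90:290,190:370],None,fx=3,fy=3,interpolation=cv2.INTER_CUBIC);cv2.imwrite('pics/zw1.png',im)
for u,v in [(278,102),(277.7,135),(278,165),(278,200),(277.5,215)]: print(u,v,ray(c,u,v,.08).round(4), c['z_map'][int(v),int(u)])
d=np.array([.988,-.156]);M=np.array([.602,-.145])
for t in [0,-.041,-.047,-.105]: print(t,proj(c,np.array([*(M+t*d),.08])))
w=cloud(c)
P=w[105:162,262:295].reshape(-1,3); P=P[P[:,2]>.075]
from m import cyl
print(cyl(P,.015)); P=w[182:212,268:290].reshape(-1,3); P=P[P[:,2]>.075]; print(len(P),cyl(P,.007))
E
```

```text
278 102 [ 0.4977 -0.1278  0.08  ] 0.27149266
277.7 135 [ 0.5243 -0.1321  0.08  ] 0.27296993
278 165 [ 0.5499 -0.1358  0.08  ] 0.28074497
278 200 [ 0.5818 -0.1408  0.08  ] 0.2989438
277.5 215 [ 0.596  -0.1434  0.08  ] 0.30332917
0 [276.8204431  221.22219211]
-0.041 [276.92394013 178.1417145 ]
-0.047 [276.93984387 171.52180842]
-0.105 [277.10474388 102.88244178]
(np.float64(0.5218253961983386), array([-0.13221876, -0.15695614,  0.07899021, -0.00140226]), np.float64(0.0006243074471186696))
449 (np.float64(0.5770052834136222), array([-0.14087592, -0.15399754,  0.07952634, -0.00038952]), np.float64(0.0005582328301226535))
```

View pics/zw1.png

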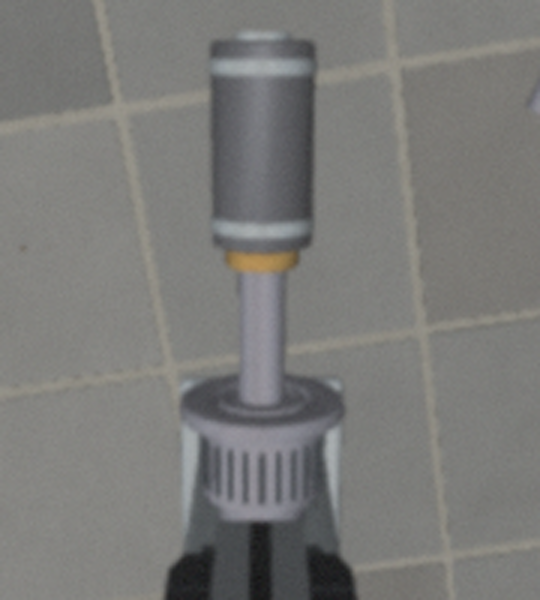

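Call:
servo_tool(
  moves=[
    [[1,2,20,0,0,0,0],[1,2,45,0,0,0,0],[1,2,65,0,0,0,0],[1,2,82,0,0,0,0],[1,2,93,0,0,0,0],[1,2,100,0,0,0,0],[1,2,102.5,0,0,0,0],[1,2,102.5,0,0,0,0]],
  ],
)

```text
time_s: 4.25
tool_pos: [0.5809, -0.1418, 0.1186]
orientation: [[0.156, 0.988, 0.0], [0.988, -0.156, 0.0], [0.0, 0.0, -1.0]]
force: [0.1, -0.1, 0.3]
opening: -0.0001
```

Run:
```python
from h import *
goal([.58,-.1423,.118],[.156,.988])
snap('side','side2'); snap('scene','scene2')
a=load('side2')['color'][110:230,200:360];b=load('scene2')['color'][110:230,230:390]
cv2.imwrite('pics/c2.png',np.vstack([cv2.resize(x,None,fx=2.5*1.0,fy=2.5) for x in (a,b)]) )
```

```text
t 4.25 tcp [ 0.5809 -0.1418  0.1186] F [ 0.1 -0.1  0.3] open -0.0001
shift mm [-0.6 -0.8  0.6] rot deg [ 0.01 -0.    0.  ]
```

View pics/c2.png

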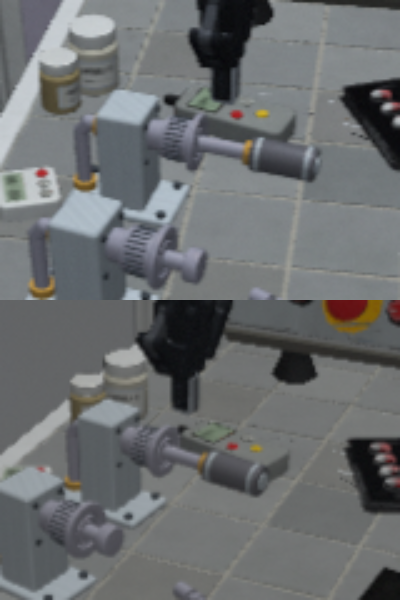

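```bash
python3 - <<'E'
from h import *
for t in ['side2','scene2']:
    c=load(t);w=cloud(c);
    tip=np.array([.5809,-.1418,.0966]); print(t,proj(c,tip),proj(c,[.5809,-.1418,.1186]))
    P=w.reshape(-1,3);m=np.all((P>[.55,-.17,.098])&(P<[.60,-.11,.2]),1);Q=P[m];print(len(Q),np.percentile(Q[:,2],[0,1,3,5]),Q.min(0),Q.max(0))
    u,v=proj(c,tip).astype(int); im=c['color'][v-50:v+50,u-50:u+50].copy(); im[50,50]=(0,0,255); cv2.imwrite(f'pics/t_{t}.png',cv2.resize(im,None,fx=5,fy=5,interpolation=cv2.INTER_NEAREST))
E
python3 -c "
import cv2,numpy as np
cv2.imwrite('pics/tt.png',cv2.resize(np.hstack([cv2.imread('pics/t_side2.png'),cv2.imread('pics/t_scene2.png')]),(800,400)))"
```

```text
side2 [289.91667454 162.44757246] [290.11216522 153.84444687]
260 [0.1301714  0.13071239 0.13233373 0.13458966] [ 0.56484711 -0.16901423  0.1301714 ] [ 0.59833707 -0.11002619  0.1995854 ]
scene2 [303.862129   166.77488766] [303.92757008 158.38089002]
349 [0.09902572 0.13079065 0.13294385 0.13646982] [ 0.56265296 -0.16957778  0.09902572] [ 0.5997542  -0.11036096  0.19967842]
```

View pics/tt.png

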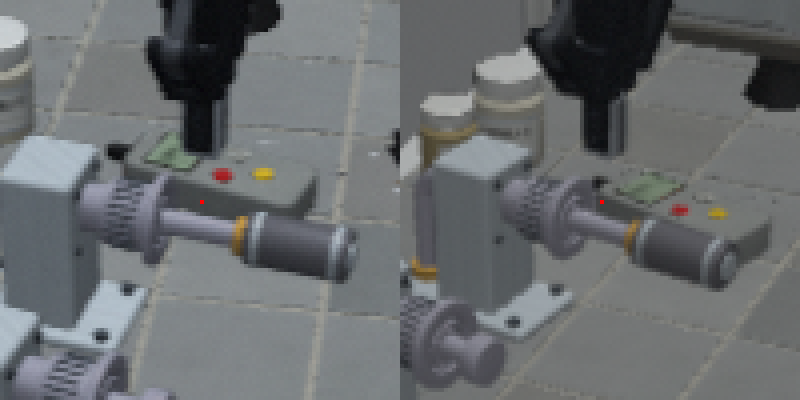

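Run:
```python
from h import *
for t in ['side','scene']:
    c=snap(t,t+'3');w=cloud(c);s=c['state'];print(s['time_s'],s['tool_pos'].round(4))
    P=w.reshape(-1,3);m=np.all((P>[.55,-.17,.11])&(P<[.60,-.11,.2]),1);Q=P[m];print(len(Q),np.percentile(Q[:,2],[0,1,3,5]))
```

```text
4.35 [ 0.5811 -0.1419  0.1191]
263 [0.12989949 0.13055659 0.13232962 0.13434123]
4.4 [ 0.5811 -0.1419  0.1192]
351 [0.13025832 0.1309491  0.13346134 0.13658918]
```

Run:
```python
from h import *
c=snap('wrist','wrist3');s=c['state'];w=cloud(c);T=(w-s['tool_pos'])@np.array(s['orientation'])
m=(abs(T[...,0])<.03)&(abs(T[...,1])<.03)&(T[...,2]>-.06)&(T[...,2]<.04)
v,u=np.nonzero(m);print(m.sum(),u.min(),u.max(),v.min(),v.max());Q=T[m];print(np.percentile(Q,[0,1,5,50,95,99,100],axis=0).round(4))
print(np.array(c['mount']).round(3))
im=c['color'].copy()
for P in [(0,0,.022),(0,0,0),(0,0,-.011)]:
    q=proj(c,np.array(s['tool_pos'])+np.array(s['orientation'])@np.array(P));print(P,q)
    cv2.circle(im,tuple(int(x) for x in q),2,(0,0,255),-1)
cv2.imwrite('pics/w3.png',im)
w0=load('wrist0');s=w0['state'];T=(cloud(w0)-s['tool_pos'])@np.array(s['orientation'])
m=(abs(T[...,0])<.07)&(abs(T[...,1])<.02)&(T[...,2]>-.06)&(T[...,2]<.06);print('open',m.sum(),np.percentile(T[m],[0,1,5,50,95,99,100],axis=0).round(4))
```

```text
7305 185 365 195 378
[[-0.03   -0.03   -0.06  ]
 [-0.0251 -0.0291 -0.0598]
 [-0.019  -0.0235 -0.059 ]
 [ 0.0003 -0.0108 -0.0376]
 [ 0.0194  0.0211  0.0355]
 [ 0.0251  0.023   0.0384]
 [ 0.0299  0.0269  0.04  ]]
[[ 1.     0.     0.001  0.   ]
 [-0.     0.949  0.317 -0.082]
 [-0.001 -0.317  0.949 -0.153]
 [ 0.     0.     0.     1.   ]]
(0, 0, 0.022) [275.48116145 251.93173338]
(0, 0, 0) [275.42484712 270.16606354]
(0, 0, -0.011) [275.39119846 281.06135265]
open 5855 [[-0.0571 -0.0122 -0.06  ]
 [-0.056  -0.0117 -0.0596]
 [-0.0538 -0.0115 -0.0582]
 [-0.0423 -0.007  -0.0451]
 [ 0.0531  0.008  -0.0278]
 [ 0.0554  0.0103 -0.0248]
 [ 0.0562  0.0118 -0.0225]]
```

View pics/w3.png

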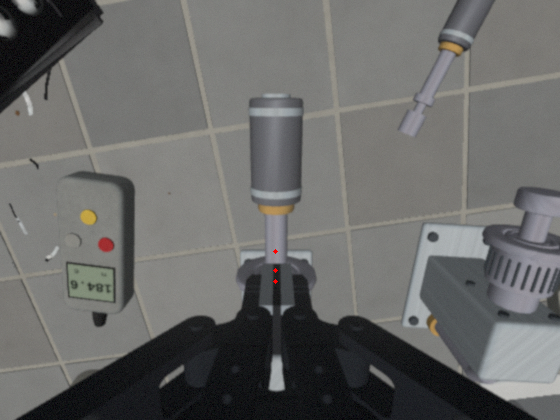

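The cameras put the shut fingertips at z≈0.130, about 11 mm behind the reported TCP. The description says 22 mm ahead, so the two disagree. I'll nudge forward gently at this height: contact at about 10 mm would support the description, and no contact would support the cameras.

Call:
servo_tool(
  moves=[
    [[0,2,0,0,0,0,0],[0,4,0,0,0,0,0],[0,6,0,0,0,0,0],[0,8,0,0,0,0,0],[0,10,0,0,0,0,0],[0,12,0,0,0,0,0],[0,13,0,0,0,0,0],[0,14,0,0,0,0,0]],
  ],
)

```text
time_s: 5.3
tool_pos: [0.5946, -0.1439, 0.1184]
orientation: [[0.155, 0.988, -0.0], [0.988, -0.155, 0.0], [0.0, -0.0, -1.0]]
force: [0.2, -0.6, -0.5]
opening: 0.0003
```

Call:
servo_tool(
  moves=[
    [[0,1,0,0,0,0,0],[0,2,0,0,0,0,0],[0,3,0,0,0,0,0],[0,4,0,0,0,0,0],[0,5,0,0,0,0,0],[0,5,0,0,0,0,0],[0,5,0,0,0,0,0],[0,5,0,0,0,0,0]],
  ],
)

```text
time_s: 6.1
tool_pos: [0.5994, -0.1447, 0.1184]
orientation: [[0.155, 0.988, -0.0], [0.988, -0.155, 0.0], [0.0, -0.0, -1.0]]
force: [0.6, 0.1, -0.3]
opening: 0.0002
```

Run:
```python
from h import *
c=snap('side','side4');im=c['color'][100:200,230:350]
d=snap('scene','scene4');im2=d['color'][100:200,230:350]
cv2.imwrite('pics/c4.png',cv2.resize(np.hstack([im,im2]),None,fx=3.3,fy=3.3,interpolation=cv2.INTER_CUBIC))
```

```text
(no output)
```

View pics/c4.png

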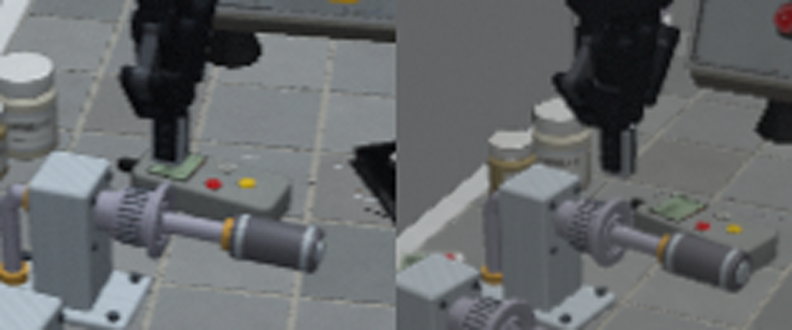

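No contact, and both views show the tips passing above the collar. So the real shut fingertips are about 11 mm behind the reported TCP, and I'll use that from here. I'll back off, go down 33 mm, then push.

Call:
servo_tool(
  moves=[
    [[0,-8,0,0,0,0,0],[0,-15,0,0,0,0,0],[0,-19,0,0,0,0,0],[0,-19,8,0,0,0,0],[0,-19,18,0,0,0,0],[0,-19,26,0,0,0,0],[0,-19,32,0,0,0,0],[0,-19,33,0,0,0,0]],
  ],
)

```text
time_s: 7.0
tool_pos: [0.5802, -0.1416, 0.084]
orientation: [[0.155, 0.988, -0.002], [0.988, -0.155, 0.001], [0.0, -0.002, -1.0]]
force: [0.4, 0.4, -0.7]
opening: 0.0005
```

Run:
```python
from h import *
c=snap('side','side5');im=c['color'][100:200,230:350]
d=snap('scene','scene5');im2=d['color'][100:200,230:350]
cv2.imwrite('pics/c5.png',cv2.resize(np.hstack([im,im2]),None,fx=3.3,fy=3.3,interpolation=cv2.INTER_CUBIC))
```

```text
(no output)
```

View pics/c5.png

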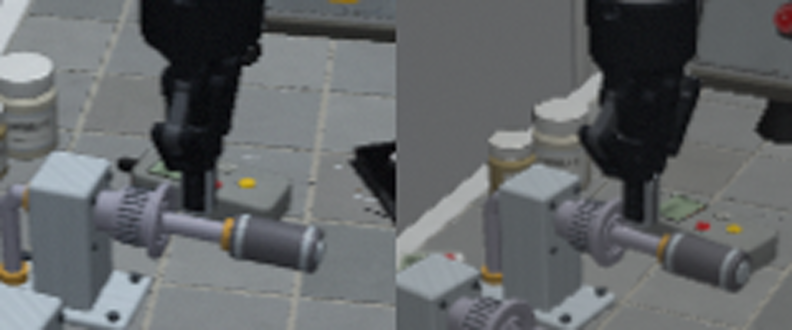

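The tip now sits over the neck in front of the collar (crop 200,205). Pushing.

Call:
servo_tool(
  moves=[
    [[0,3,0,0,0,0,0],[0,6,0,0,0,0,0],[0,8,0,0,0,0,0],[0,10,0,0,0,0,0],[0,11,0,0,0,0,0],[0,12,0,0,0,0,0],[0,13,0,0,0,0,0],[0,14,0,0,0,0,0]],
  ],
)

```text
time_s: 7.9
tool_pos: [0.5926, -0.1436, 0.0853]
orientation: [[0.156, 0.988, -0.003], [0.988, -0.156, 0.001], [0.0, -0.003, -1.0]]
force: [-8.7, 1.1, 6.2]
opening: 0.0002
```

Call:
servo_tool(
  moves=[
    [[0,1,0,0,0,0,0],[0,2,0,0,0,0,0],[0,3,0,0,0,0,0],[0,4,0,0,0,0,0],[0,5,0,0,0,0,0],[0,6,0,0,0,0,0],[0,6,0,0,0,0,0],[0,6,0,0,0,0,0]],
  ],
)

```text
time_s: 8.7
tool_pos: [0.5982, -0.1445, 0.0854]
orientation: [[0.156, 0.988, -0.004], [0.988, -0.156, 0.001], [0.0, -0.004, -1.0]]
force: [-9.0, 1.5, 6.7]
opening: 0.0001
```

Run:
```python
from h import *
s=state();print(s['force'],s['torque'],s['tool_pos'])
c=snap('side','side6');im=c['color'][100:200,230:350]
d=snap('scene','scene6');im2=d['color'][100:200,230:350]
cv2.imwrite('pics/c6.png',cv2.resize(np.hstack([im,im2]),None,fx=3.3,fy=3.3,interpolation=cv2.INTER_CUBIC))
```

```text
[-8.961498    1.5166216   6.65119846] [ 0.24367556  1.82924147 -0.06069073] [ 0.59822679 -0.14451754  0.08535282]
```

View pics/c6.png

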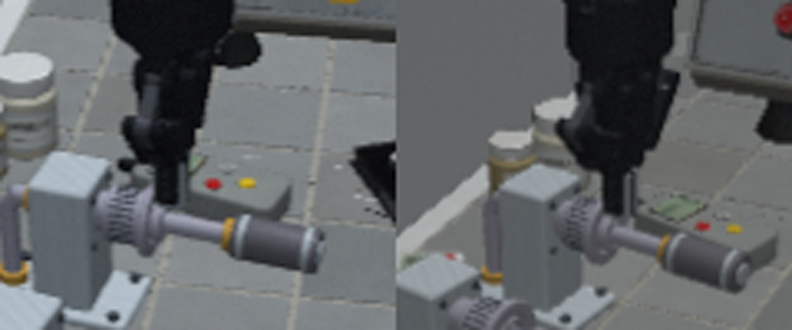

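The collar is moving back, about 7 mm so far, at a steady ~9 N. Carrying on to the stop in small steps.

Call:
servo_tool(
  moves=[
    [[0,1,0,0,0,0,0],[0,2,0,0,0,0,0],[0,2.5,0,0,0,0,0],[0,3,0,0,0,0,0],[0,3.5,0,0,0,0,0],[0,4,0,0,0,0,0],[0,4,0,0,0,0,0],[0,4,0,0,0,0,0]],
  ],
)

```text
time_s: 9.6
tool_pos: [0.6022, -0.1451, 0.0853]
orientation: [[0.156, 0.988, -0.004], [0.988, -0.156, 0.001], [0.0, -0.004, -1.0]]
force: [-8.7, 1.7, 7.2]
opening: -0.0002
```

Call:
servo_tool(
  moves=[
    [[0,0.5,0,0,0,0,0],[0,1,0,0,0,0,0],[0,1.5,0,0,0,0,0],[0,2,0,0,0,0,0],[0,2,0,0,0,0,0],[0,2,0,0,0,0,0],[0,2,0,0,0,0,0],[0,2,0,0,0,0,0]],
  ],
)

```text
time_s: 10.4
tool_pos: [0.6037, -0.1454, 0.0854]
orientation: [[0.156, 0.988, -0.005], [0.988, -0.156, 0.001], [0.0, -0.005, -1.0]]
force: [-10.3, 2.0, 7.6]
opening: -0.0001
```

Run:
```python
from h import *
c=snap('wrist','wrist7');cv2.imwrite('pics/w7.png',cv2.resize(c['color'][60:330,160:400],None,fx=2,fy=2))
d=snap('side','side7');cv2.imwrite('pics/s7.png',cv2.resize(d['color'][100:200,230:350],None,fx=5,fy=5,interpolation=cv2.INTER_CUBIC))
w=cloud(c).reshape(-1,3);P=w[np.all((w>[.47,-.16,.06])&(w<[.56,-.1,.12]),1)];print(P[:,0].min(),np.percentile(P[:,0],1))
```

```text
0.4868890578073774 0.48933340754892396
```

View pics/w7.png

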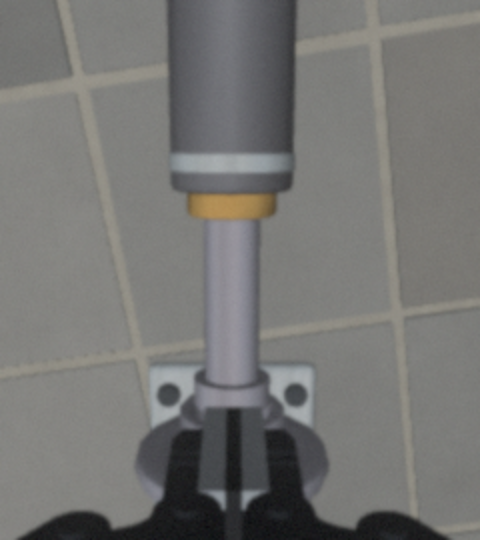

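View pics/s7.png

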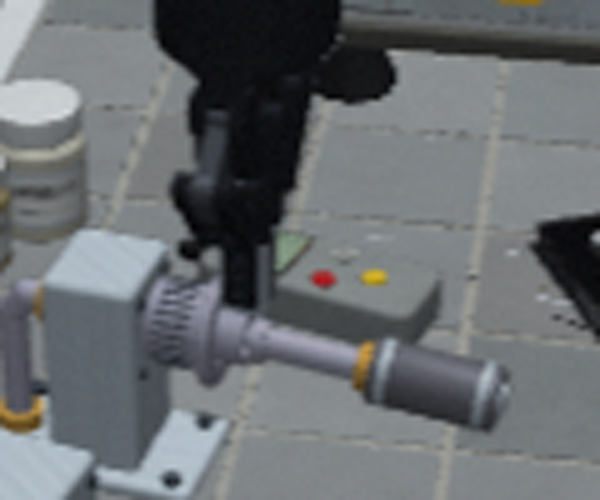

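The filter has eased out: the cartridge end moved from x=0.497 to 0.487, and the nipple shows at crop (235,335). I'll push a little further to be sure the collar is on its stop.

Call:
servo_tool(
  moves=[
    [[0,0.5,0,0,0,0,0],[0,1,0,0,0,0,0],[0,1.5,0,0,0,0,0],[0,1.5,0,0,0,0,0],[0,1.5,0,0,0,0,0],[0,1.5,0,0,0,0,0],[0,1.5,0,0,0,0,0],[0,1.5,0,0,0,0,0]],
  ],
)

```text
time_s: 11.3
tool_pos: [0.6038, -0.1454, 0.0853]
orientation: [[0.156, 0.988, -0.007], [0.988, -0.156, 0.001], [0.0, -0.007, -1.0]]
force: [-17.2, 2.5, 11.7]
opening: -0.0002
```

On the stop (force rose to ~17 N, no further motion). I'll back off, lift, open, and move over the cartridge.

Call:
servo_tool(
  moves=[
    [[0,-4,0,0,0,0,0],[0,-9,0,0,0,0,0],[0,-16,0,0,0,0,0],[0,-18,-12,0,0,0,0],[0,-18,-35,0,0,0,0.3],[0,-30,-65,0,0,0,1],[0,-55,-75,0,0,0,1],[0,-75,-75,0,0,0,1]],
  ],
)

```text
time_s: 12.1
tool_pos: [0.5344, -0.1346, 0.1633]
orientation: [[0.155, 0.988, 0.004], [0.988, -0.155, -0.001], [-0.0, 0.004, -1.0]]
force: [0.4, 0.0, 0.1]
opening: 0.0582
```

Run:
```python
from h import *
c=snap('wrist','wrist8')
d=snap('side','side8');cv2.imwrite('pics/s8.png',cv2.resize(d['color'][100:200,230:350],None,fx=5,fy=5,interpolation=cv2.INTER_CUBIC))
w=cloud(d).reshape(-1,3);P=w[np.all((w>[.46,-.16,.06])&(w<[.56,-.1,.1]),1)];print(P[:,0].min(),np.percentile(P[:,0],1))
w=cloud(c).reshape(-1,3);P=w[np.all((w>[.46,-.16,.075])&(w<[.54,-.1,.1]),1)];print(P[:,0].min(),np.percentile(P[:,0],1))
from m import cyl; print(cyl(P,.015))
goal([.518,-.1316,.056],[.156,.988])
```

```text
0.4906131165889247 0.4913421645174405
0.4867470928531069 0.4881566988883961
(np.float64(0.5132973599670841), array([-0.1308541 , -0.15897662,  0.07178898,  0.07975477]), np.float64(0.0011552237991803588))
t 12.2 tcp [ 0.5324 -0.1342  0.1621] F [-0.6 -0.7  0.2] open 0.0723
shift mm [  0.3 -14.7 106.1] rot deg [0.07 0.   0.01]
```

View pics/s8.png

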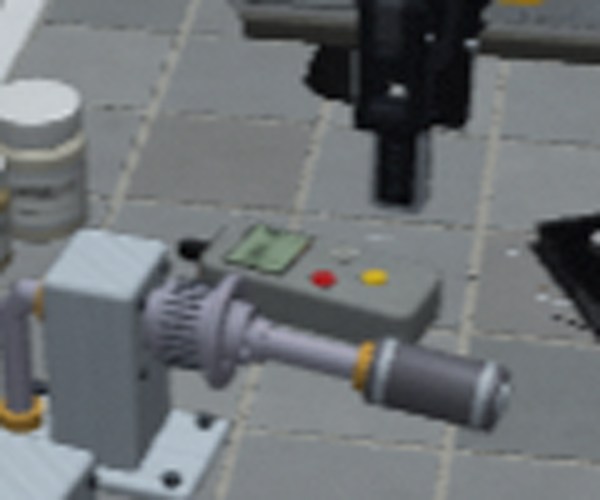

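View pics/wrist8.png

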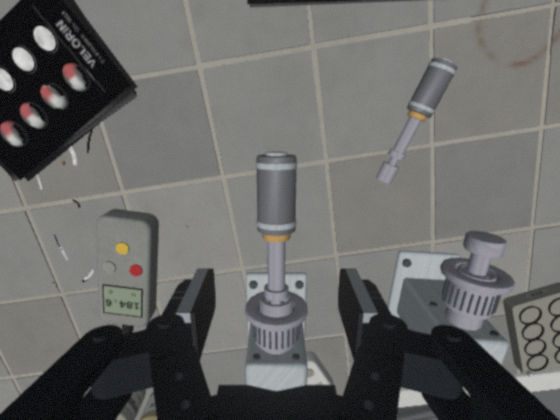

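Run:
```python
from h import *
from m import cyl
for t in ['wrist8','side8']:
    w=cloud(load(t)).reshape(-1,3);P=w[np.all((w>[.49,-.17,.055])&(w<[.54,-.1,.1]),1)];print(t,len(P),cyl(P,.015))
    P=w[np.all((w>[.556,-.17,.065])&(w<[.583,-.12,.1]),1)];print(t,len(P),cyl(P,.007))
```

```text
wrist8 2742 (np.float64(0.5143197910011695), array([-0.13106773, -0.15413511,  0.07193148,  0.07324161]), np.float64(0.0007247007346484377))
wrist8 561 (np.float64(0.5693351539665711), array([-0.13970242, -0.15382086,  0.07616252,  0.07076592]), np.float64(0.0005264587861236491))
side8 310 (np.float64(0.5153112263565702), array([-0.13141411, -0.12600516,  0.07263715,  0.06748173]), np.float64(0.0020692163844934267))
side8 80 (np.float64(0.5692227514239485), array([-0.1394669 , -0.28665807,  0.07639468,  0.07724542]), np.float64(0.0016562019334375312))
```

The freed filter hangs slightly tail-down (about 4°, axis at z≈0.072 over the cartridge), still about 9 mm out. I'll descend to grasp it.

Call:
servo_tool(
  moves=[
    [[0,-5,15,0,0,0,1],[0,-9.5,35,0,0,0,1],[0,-9.5,60,0,0,0,1],[0,-9.5,85,0,0,0,1],[0,-9.5,100,0,0,0,1],[0,-9.5,109,0,0,0,1],[0,-9.5,113,0,0,0,1],[0,-9.5,113,0,0,0,1]],
  ],
)

```text
time_s: 13.0
tool_pos: [0.5248, -0.133, 0.0474]
orientation: [[0.155, 0.988, 0.0], [0.988, -0.155, 0.0], [0.0, 0.0, -1.0]]
force: [-0.2, -0.6, 0.6]
opening: 0.0855
```

Run:
```python
from h import *
goal([.523,-.1324,.049],[.156,.988])
c=snap('wrist','wrist9')
d=snap('side','side9');cv2.imwrite('pics/s9.png',cv2.resize(d['color'][100:200,230:350],None,fx=5,fy=5,interpolation=cv2.INTER_CUBIC))
```

```text
t 13.0 tcp [ 0.5248 -0.133   0.0474] F [-0.2 -0.6  0.6] open 0.0855
shift mm [ 0.3 -1.9 -1.6] rot deg [ 0.   -0.    0.03]
```

View pics/s9.png

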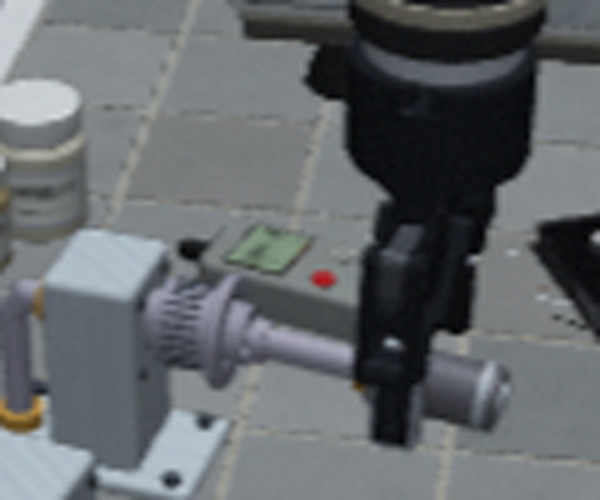

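View pics/wrist9.png

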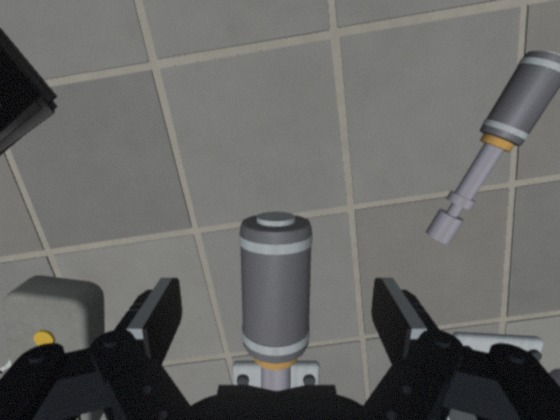

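Call:
servo_tool(
  moves=[
    [[0.3,-3,-1,0,0,0,0.7],[0.3,-3,-1,0,0,0,0.5],[0.3,-3,-1,0,0,0,0.4],[0.3,-3,-1,0,0,0,0.2],[0.3,-3,-1,0,0,0,0],[0.3,-3,-1,0,0,0,0],[0.3,-3,-1,0,0,0,0],[0.3,-3,-1,0,0,0,0]],
  ],
  force=60,
)

```text
time_s: 13.9
tool_pos: [0.5216, -0.1322, 0.0485]
orientation: [[0.156, 0.988, 0.0], [0.988, -0.156, -0.0], [-0.0, 0.0, -1.0]]
force: [-0.1, -0.9, 1.7]
opening: 0.0281
```

Run:
```python
from h import *
goal([.523,-.1324,.049],[.156,.988])
c=snap('wrist','wrist10')
d=snap('side','side10');cv2.imwrite('pics/s10.png',cv2.resize(d['color'][100:200,230:350],None,fx=5,fy=5,interpolation=cv2.INTER_CUBIC))
```

```text
t 13.9 tcp [ 0.5216 -0.1322  0.0485] F [-0.1 -0.9  1.7] open 0.0281
shift mm [ 0.   1.4 -0.5] rot deg [0.01 0.   0.02]
```

View pics/s10.png

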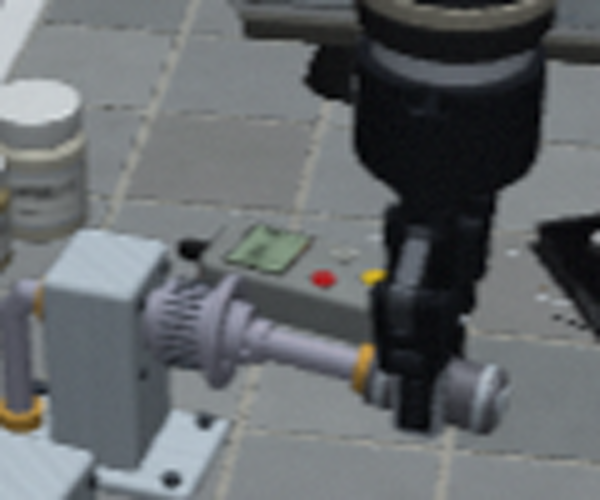

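View pics/wrist10.png

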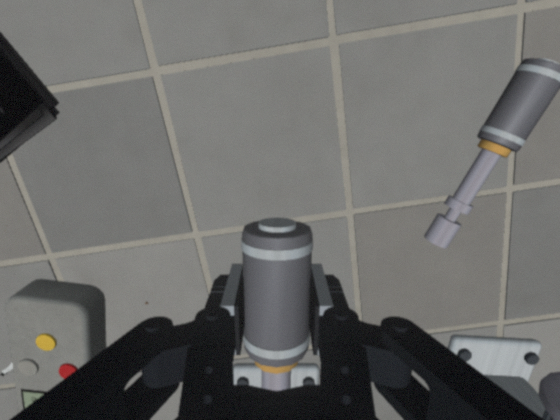

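Grip holds at 28 mm opening. Levelling the filter, then drawing it straight out along -y of the tool.

Call:
servo_tool(
  moves=[
    [[0,0,-2,1.3,0,0,0],[0,-1,-4,2.7,0,0,0],[0,-3,-6,4,0,0,0],[0,-7,-6.5,4,0,0,0],[0,-11,-7,4,0,0,0],[0,-15,-7,4,0,0,0],[0,-19,-7,4,0,0,0],[0,-23,-7,4,0,0,0]],
  ],
)

```text
time_s: 14.8
tool_pos: [0.5012, -0.1291, 0.056]
orientation: [[0.155, 0.986, -0.064], [0.988, -0.155, 0.01], [-0.0, -0.065, -0.998]]
force: [-0.1, 0.1, -1.7]
opening: 0.0281
```

Run:
```python
from h import *
goal([.523,-.1324,.049],[.156,.988])
d=snap('side','side11');cv2.imwrite('pics/s11.png',cv2.resize(d['color'][100:200,230:350],None,fx=5,fy=5,interpolation=cv2.INTER_CUBIC))
```

```text
t 14.8 tcp [ 0.5012 -0.1291  0.056 ] F [-0.1  0.1 -1.7] open 0.0281
shift mm [ 0.1 22.5  5.5] rot deg [-3.71  0.01  0.03]
```

View pics/s11.png

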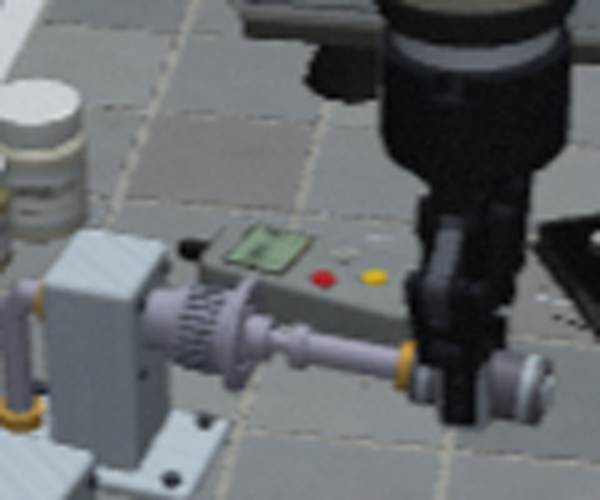

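Levelled and following the grip; the nipple groove is out at crop (290,340). I'll keep drawing.

Call:
servo_tool(
  moves=[
    [[0,-5,0.3,0,0,0,0],[0,-11,0.7,0,0,0,0],[0,-17,1.1,0,0,0,0],[0,-23,1.5,0,0,0,0],[0,-30,2,0,0,0,0],[0,-38,2.5,0,0,0,0],[0,-46,3,0,0,0,0],[0,-50,3.3,0,0,0,0]],
  ],
)

```text
time_s: 15.65
tool_pos: [0.4482, -0.1206, 0.0556]
orientation: [[0.156, 0.985, -0.069], [0.988, -0.155, 0.011], [0.0, -0.07, -0.998]]
force: [0.3, -0.1, -1.1]
opening: 0.0282
```

Run:
```python
from h import *
s=state();print(s['tool_pos'],s['force'],s['opening'],s['qpos'].round(2))
d=snap('side','side12');c=snap('scene','scene12');cv2.imwrite('pics/s12.png',cv2.resize(np.vstack([d['color'][90:220,220:370],c['color'][90:220,230:380]]),None,fx=2.3,fy=2.3,interpolation=cv2.INTER_CUBIC))
w=snap('wrist','wrist12')
```

```text
[ 0.44815628 -0.12057696  0.05563449] [ 0.32877872 -0.09794332 -1.075214  ] 0.028214200474037422 [-0.26  0.31 -0.38  0.96 -0.01 -0.1 ]
```

View pics/s12.png

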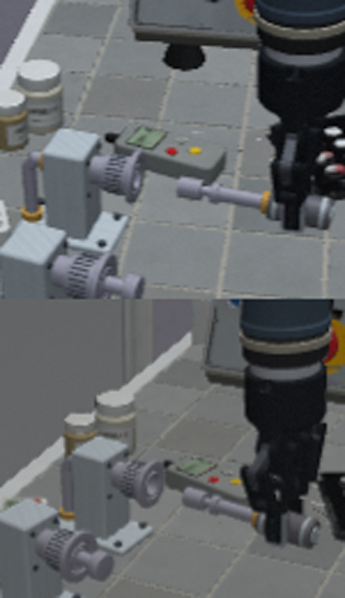

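View pics/wrist12.png

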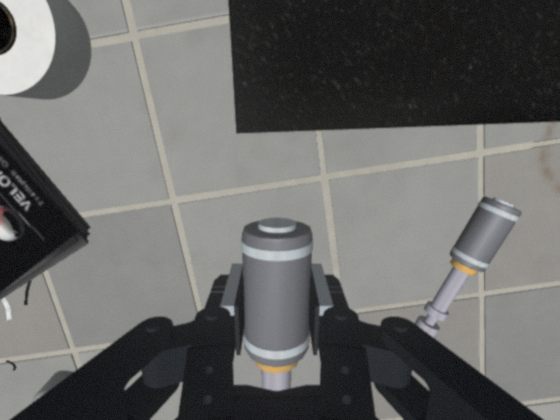

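Run:
```python
from h import *
from m import cyl
for t in ['side12','scene12']:
    w=cloud(load(t)).reshape(-1,3)
    P=w[np.all((w>[.49,-.16,.06])&(w<[.523,-.10,.1]),1)];print(t,len(P),cyl(P,.007))
    P=w[np.all((w>[.525,-.16,.06])&(w<[.57,-.10,.105]),1)];print(t,len(P),P.max(0),cyl(P,.010))
from scipy.spatial.transform import Rotation as R
s=state();Rn=np.array(s['orientation'])
for p in [[.448,-.1206,.156],[.457,.248,.156]]: print((Rn.T@(np.array(p)-s['tool_pos'])*1000).round(1))
```

```text
side12 99 (np.float64(0.5066901482545462), array([-0.1291902 , -0.12634312,  0.08005549, -0.02659351]), np.float64(0.001555706345996653))
side12 152 [ 0.56581493 -0.12081737  0.09089984] (np.float64(0.5461911862470689), array([-0.13633482, -0.10745984,  0.07946684,  0.00562704]), np.float64(0.002178033829053333))
scene12 80 (np.float64(0.506394237931514), array([-0.12983841, -0.14104275,  0.07942659,  0.00681219]), np.float64(0.001372150331552644))
scene12 118 [ 0.56373388 -0.12040537  0.09155537] (np.float64(0.5449447334641108), array([-0.13627485, -0.13590181,  0.07861553, -0.02157053]), np.float64(0.002307123189497552))
[ -0.   -8.1 -99.9]
[365.5 -56.5 -96.5]
```

The filter is out and level, and collar a is forward. Lifting and carrying it to the tray.

Call:
servo_tool(
  moves=[
    [[0,-2,-25,0,0,0,0],[0,-4,-55,0,0,0,0],[0,-7,-85,0,0,0,0],[20,-10,-100,0,0,-2,0],[55,-14,-100,0,0,-5,0],[95,-20,-100,0,0,-8,0],[135,-26,-99,0,0,-11,0],[175,-32,-98,0,0,-14,0]],
  ],
)

```text
time_s: 16.6
tool_pos: [0.452, 0.0575, 0.1558]
orientation: [[-0.089, 0.994, -0.068], [0.996, 0.09, 0.011], [0.017, -0.067, -0.998]]
force: [1.0, -0.8, -0.3]
opening: 0.0283
```

Run:
```python
from h import *
from scipy.spatial.transform import Rotation as R
s=state();print(s['opening'],s['qpos'].round(2))
a=np.radians(3.9); u=np.array([.984,.177,0])
x=np.array([-.177,.984,0]);
# keep tilt +3.9 about tool x
goal([.453,.247,.156],x[:2],tilt=R.from_rotvec(x*a).as_matrix())
```

```text
0.02825076398398461 [ 0.11  0.2  -0.23  1.2   0.02  0.02]
t 16.6 tcp [0.452  0.0575 0.1558] F [ 1.  -0.8 -0.3] open 0.0283
shift mm [188.6  18.    1.8] rot deg [ 0.11 -1.32 -5.  ]
```

Call:
servo_tool(
  moves=[
    [[35,3,0,0,0,-1,0],[75,7,1,0,-0.3,-2,0],[115,11,1,0,-0.6,-3,0],[150,14,1.5,0,-1,-4,0],[175,17,2,0,-1.3,-5,0],[189,18,2,0,-1.3,-5,0],[189,18,2,0,-1.3,-5,0],[189,18,2,0,-1.3,-5,0]],
  ],
)

```text
time_s: 17.4
tool_pos: [0.4528, 0.2453, 0.1555]
orientation: [[-0.175, 0.982, -0.066], [0.985, 0.175, -0.012], [-0.0, -0.067, -0.998]]
force: [-0.3, -0.6, -0.9]
opening: 0.0281
```

Run:
```python
from h import *
from scipy.spatial.transform import Rotation as R
x=np.array([-.177,.984,0])
goal([.453,.247,.03],x[:2],tilt=R.from_rotvec(x*np.radians(3.9)).as_matrix())
for t in ['scene','side']:
    c=snap(t,t+'13')
    w=cloud(c).reshape(-1,3)
    P=w[np.all((w>[.50,.2,.14])&(w<[.60,.32,.22]),1)];print(len(P),P.min(0),P.max(0))
```

```text
t 17.4 tcp [0.4528 0.2453 0.1555] F [-0.3 -0.6 -0.9] open 0.0281
shift mm [  1.6   8.9 125.2] rot deg [ 0.03  0.01 -0.11]
432 [0.50004333 0.25089781 0.16882905] [0.56659246 0.27547506 0.19008558]
609 [0.50006661 0.24912226 0.17390071] [0.56819978 0.27630895 0.19116373]
```

View pics/scene13.png

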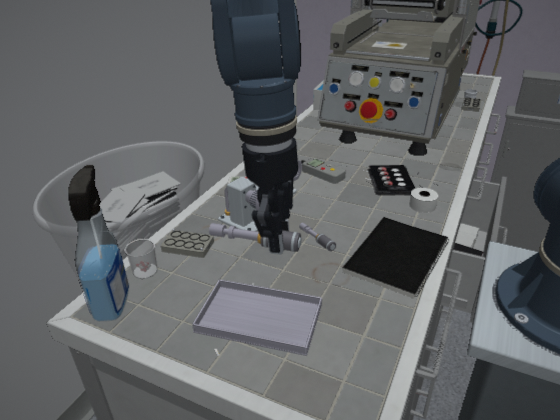

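View pics/side13.png

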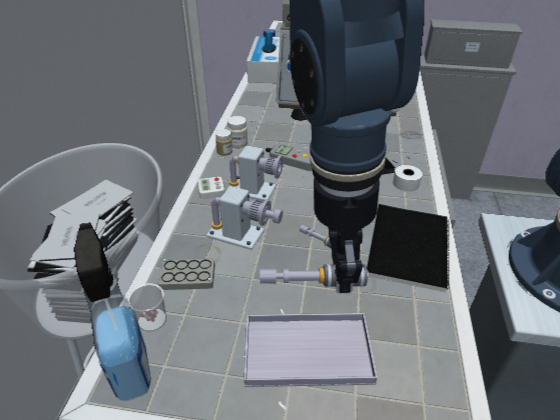

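Call:
servo_tool(
  moves=[
    [[0,1,20,0,0,0,0],[1,3,45,0,0,0,0],[1.5,5,70,0,0,0,0],[1.5,7,92,0,0,0,0],[1.5,8,108,0,0,0,0],[1.5,9,118,0,0,0,0],[1.5,9,124,0,0,0,0],[1.5,9,125,0,0,0,0]],
  ],
)

```text
time_s: 18.3
tool_pos: [0.4532, 0.247, 0.0301]
orientation: [[-0.175, 0.982, -0.066], [0.985, 0.174, -0.012], [0.0, -0.067, -0.998]]
force: [-0.5, 0.3, -0.3]
opening: 0.0278
```

Run:
```python
from h import *
from m import cyl
from scipy.spatial.transform import Rotation as R
x=np.array([-.177,.984,0])
goal([.453,.247,-.006],x[:2],tilt=R.from_rotvec(x*np.radians(3.9)).as_matrix())
for t in ['scene','side']:
    c=snap(t,t+'14')
    w=cloud(c).reshape(-1,3)
    P=w[np.all((w>[.49,.2,.035])&(w<[.522,.32,.08]),1)];print(len(P),cyl(P,.007))
    P=w[np.all((w>[.50,.2,.03])&(w<[.60,.32,.08]),1)];print(P.min(0),P.max(0))
a=load('scene14')['color'][180:380,150:350];b=load('side14')['color'][220:420,210:410]
cv2.imwrite('pics/c14.png',cv2.resize(np.hstack([a,b]),None,fx=2,fy=2))
```

```text
t 18.3 tcp [0.4532 0.247  0.0301] F [-0.5  0.3 -0.3] open 0.0278
shift mm [ 0.1  2.2 36.1] rot deg [ 0.04 -0.02 -0.15]
148 (np.float64(0.5066932766391385), array([0.25593612, 0.17398919, 0.05332342, 0.0173023 ]), np.float64(0.0011376784607050009))
[0.50001338 0.2502324  0.04469836] [0.56747503 0.27821046 0.06540688]
190 (np.float64(0.5060244836773696), array([0.25638418, 0.17042216, 0.05453513, 0.00339743]), np.float64(0.001016955030736869))
[0.50011921 0.25178699 0.04988031] [0.56851995 0.27734254 0.06672479]
```

View pics/c14.png

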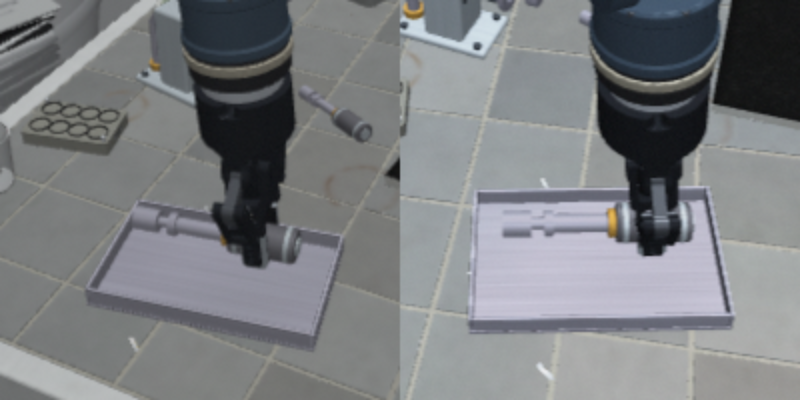

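Call:
servo_tool(
  moves=[
    [[0,0.5,8,0,0,0,0],[0,1,17,0,0,0,0],[0,1.5,24,0,0,0,0],[0,2,29,0,0,0,0],[0,2,32,0,0,0,0],[0,2,33,0,0,0,0],[0,2,34,0,0,0,0],[0,2,34,0,0,0,0]],
  ],
)

```text
time_s: 19.2
tool_pos: [0.4531, 0.2475, -0.0037]
orientation: [[-0.175, 0.982, -0.066], [0.985, 0.175, -0.011], [0.0, -0.067, -0.998]]
force: [0.7, -0.5, -0.8]
opening: 0.0279
```

Call:
servo_tool(
  moves=[
    [[0,0,0.5,0,0,0,0],[0,0,1,0,0,0,0],[0,0,1.5,0,0,0,0],[0,0,2,0,0,0,0],[0,0,2,0,0,0,0],[0,0,2,0,0,0,0],[0,0,2,0,0,0,0],[0,0,2,0,0,0,0]],
  ],
)

```text
time_s: 20.0
tool_pos: [0.453, 0.2474, -0.0055]
orientation: [[-0.175, 0.982, -0.066], [0.985, 0.175, -0.011], [0.0, -0.067, -0.998]]
force: [-0.8, 0.2, 6.4]
opening: 0.0285
```

Run:
```python
from h import *
from m import cyl
for t in ['scene','side']:
    c=snap(t,t+'15')
    w=cloud(c).reshape(-1,3)
    P=w[np.all((w>[.49,.235,.008])&(w<[.522,.28,.04]),1)];print(len(P),cyl(P,.007))
    P=w[np.all((w>[.533,.245,.01])&(w<[.58,.29,.04]),1)];print(len(P),P.max(0),cyl(P,.010))
a=load('scene15')['color'][240:360,190:330];b=load('side15')['color'][290:410,240:380]
cv2.imwrite('pics/c15.png',cv2.resize(np.hstack([a,b]),None,fx=2.8,fy=2.8,interpolation=cv2.INTER_CUBIC))
```

```text
136 (np.float64(0.5065842984468205), array([ 0.25666663,  0.18672856,  0.01771355, -0.00889474]), np.float64(0.00121864017302815))
179 [0.56675502 0.27795127 0.03052976] (np.float64(0.5513921025682749), array([0.26397953, 0.25547912, 0.01700002, 0.11419382]), np.float64(0.0021075851574008956))
190 (np.float64(0.5056155723137085), array([ 0.25650572,  0.15239123,  0.01869038, -0.01034707]), np.float64(0.0009169789996433315))
236 [0.56774504 0.27783718 0.0305696 ] (np.float64(0.5517622596139722), array([0.2643432 , 0.20715379, 0.01787662, 0.0730933 ]), np.float64(0.0019071653334971793))
```

View pics/c15.png

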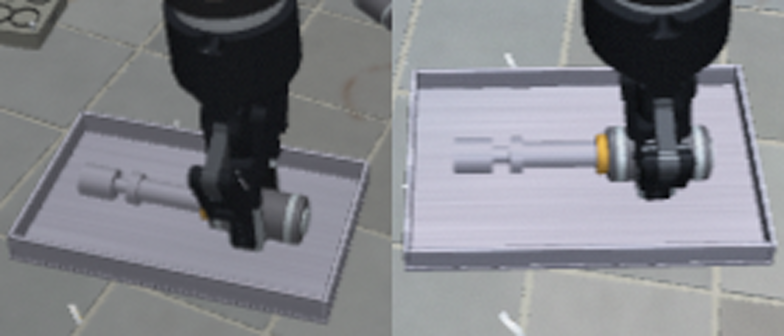

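Axis at z≈0.018 with ~6 N of contact, so the cartridge rests on the tray floor. Opening gently in place.

Call:
servo_tool(
  moves=[
    [[0,0,0,0,0,0,0.36],[0,0,0,0,0,0,0.38],[0,0,0,0,0,0,0.42],[0,0,0,0,0,0,0.46],[0,0,0,0,0,0,0.5],[0,0,0,0,0,0,0.55],[0,0,0,0,0,0,0.6],[0,0,0,0,0,0,0.6]],
  ],
  force=20,
)

```text
time_s: 20.9
tool_pos: [0.4528, 0.2474, -0.0058]
orientation: [[-0.175, 0.982, -0.066], [0.985, 0.175, -0.012], [0.0, -0.067, -0.998]]
force: [0.8, 0.2, -0.6]
opening: 0.0513
```

Run:
```python
from h import *
for t in ['scene','side']: snap(t,t+'16')
a=load('scene16')['color'][240:360,190:330];b=load('side16')['color'][290:410,240:380]
cv2.imwrite('pics/c16.png',cv2.resize(np.hstack([a,b]),None,fx=2.8,fy=2.8,interpolation=cv2.INTER_CUBIC))
```

```text
(no output)
```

View pics/c16.png

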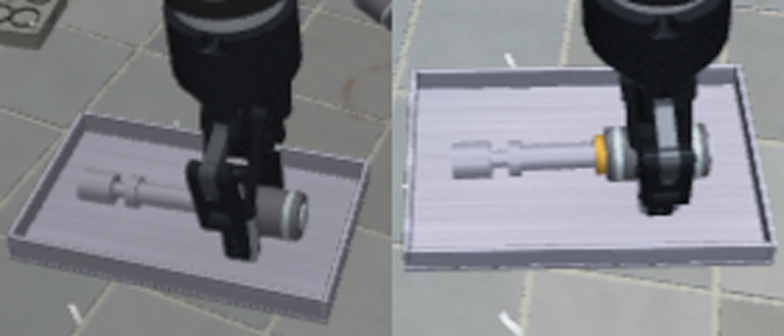

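Call:
servo_tool(
  moves=[
    [[0,-0.5,-8,0,0,0,0.6],[0,-1.5,-25,0,0,0,0.6],[0,-3,-50,0,0,0,0.6],[0,-5,-80,0,0,0,0.6],[0,-7,-110,0,0,0,0.6],[0,-9,-140,0,0,0,0.6],[0,-10,-160,0,0,0,0.6],[0,-10,-160,0,0,0,0.6]],
  ],
)

```text
time_s: 21.8
tool_pos: [0.455, 0.2483, 0.1579]
orientation: [[-0.175, 0.983, -0.061], [0.985, 0.175, -0.009], [0.002, -0.062, -0.998]]
force: [-0.1, 0.4, -0.4]
opening: 0.051
```

Run:
```python
from h import *
c=snap('wrist','wrist17')
for t in ['scene','side']: snap(t,t+'17')
a=load('scene17')['color'][130:380,150:360];b=load('side17')['color'][130:380,180:390]
cv2.imwrite('pics/c17.png',cv2.resize(np.hstack([a,b]),None,fx=1.9,fy=1.9,interpolation=cv2.INTER_CUBIC))
```

```text
(no output)
```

View pics/c17.png

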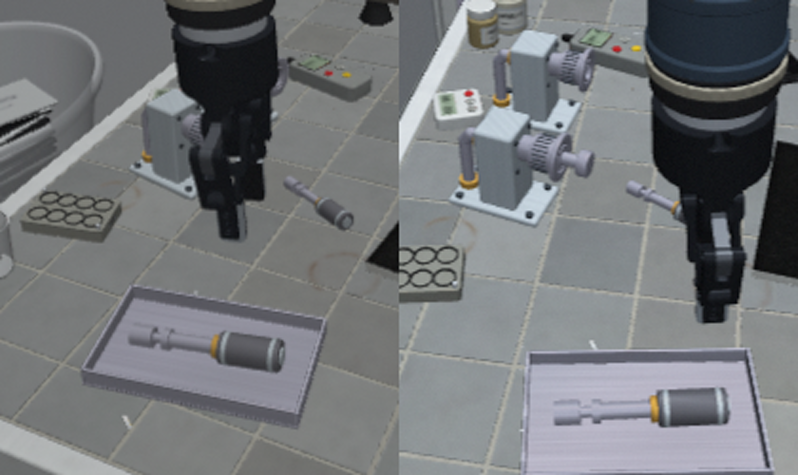

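View pics/wrist17.png

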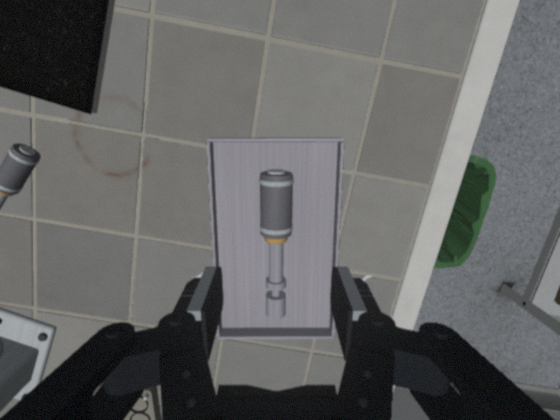

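The filter lies inside the tray (wrist 275,240). One last check of both collars against the starting picture.

Run:
```python
from h import *
a=load('side0')['color'][140:250,200:300];b=load('side17')['color'][140:250,200:300]
cv2.imwrite('pics/c18.png',cv2.resize(np.hstack([a,b]),None,fx=4,fy=4,interpolation=cv2.INTER_CUBIC))
```

```text
(no output)
```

View pics/c18.png

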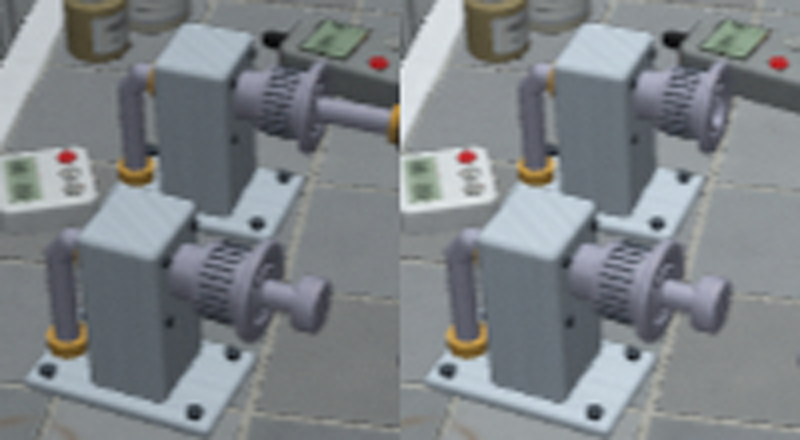

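Both collars sit exactly as in the first picture: a at crop (320,105) then (720,105), b at (265,290) then (665,290). The plug is in place too.

```bash
python3 -c "
from bench import job_done,state
print(job_done(), state()['time_s'])"
```

```text
the job is handed in; nothing more can be done
the job is handed in; nothing more can be done
```

The filter is out of outlet a and lying released inside the tray, and the job was handed in at about 22 s. I pushed the collar back with the shut fingertips until it reached its stop, at about 17 N along the axis. The valve eased the filter out by about 9 mm. I then gripped the cartridge, levelled it, drew it straight out, lowered it onto the tray floor (about 6 N contact) and let go.

**Last checks:**
- **Filter:** it lies inside the tray, clear of all four walls.
- **Collars and plug:** collar a is fully forward again. Collar b and the plug look exactly as they did in the first picture.
- **Robot:** the gripper is about 16 cm above the tray and touches nothing.

**What disagreed:**
- **Fingertip position:** the shut fingertips are about 11 mm behind the reported TCP, not 22 mm ahead as described. My first push passed above the collar without contact, which confirmed it, and I worked to the measured value after that.
- **Filter sag:** once unlocked, the filter sagged about 4° tail-down, and I corrected that before drawing it out.

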